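# Seat the filter plug that stands proud on the photometer

### The job

One of the two filter plugs on the photometer block is standing proud, with its lugs resting on top of its collar instead of in the notches. Without lifting it out of its collar, turn it by its grip bar while pressing lightly until its lugs drop into the two notches and it sits fully home like its neighbour, then let go. Leave the neighbouring plug as it is.

Things in the scene. Friction and masses are not known exactly. Their poses are not given: they have to be found in the camera images.
- loose_plug: Proud plug: black, round, 40 across, two metal lugs (64 tip to tip, 12 wide), grip bar on top. Origin: centre of underside; z up; x along lugs and bar (half a turn is the same). Above origin (mm): lugs 10-18, body to 28, bar 28-61 (38 long in x, 14 thick in y). 0.12 kg. Starts 10 mm deep in the bore, lugs on the rim, 55-90 deg off the notches either way; turns freely; drops 14 mm within 10 deg.
- home_plug: The same kind of plug, already home in the other collar with its lugs in the notches; not fixed, so leave it alone. Origin, axes and sizes as for the loose plug. Which of the two collars holds which plug varies.
- photometer: Fixed grey case 118 (x) x 226 (y) x 45 mm. Origin: centre of underside; z up. Two metal collars on top at y = +55 and -55 mm: bore 44 (plug has 2 mm play all round), outside 72, rim 73 mm above origin, two notches each, 54 deg wide, 14 mm deep, at +x and -x. Home: plug's x along the case's x (either way round), plug origin 49 mm above the case's origin (63 mm while proud).
There are look-alikes about, which are no part of the job. Leave any pink or purple look-alike of the loose_plug alone.

How it is judged:
At the end, for the whole second after the job is handed in: The plug that stood proud is fully home in its own collar: its origin 44 to 53 mm above the photometer's underside and within 22 mm of where it started, its lugs within 20 degrees of the notches' line, tilted less than 8 degrees and at rest. The neighbouring plug has moved less than 12 mm (z of loose_plug in the frame of photometer between 0.044 and 0.053 m and distance of loose_plug from where it was at the start of the episode below 0.022 m and angle between the x axis of loose_plug and the x axis of photometer, either way round below 0.35 rad and angle between loose_plug's own z axis and vertical below 0.15 rad and linear speed of loose_plug below 0.02 m/s and distance of home_plug from where it was at the start of the episode below 0.012 m); the robot touches nothing.
It fails at once if the proud plug is lifted out of its collar (raised more than 20 mm above where it stood) (z of loose_plug in the frame of photometer above 0.083 m).
It fails at once if the plug is pressed on the photometer with more than 60 N (contact force between loose_plug and photometer above 60 N).
It fails at once if the neighbouring plug is moved more than 15 mm (distance of home_plug from where it was at the start of the episode above 0.015 m).
It also fails if it takes over 32 s, if anything falls off the work surface, if the arm or the gripper's body presses on something with over 40 N, if the wrist force passes 120 N, or if a joint passes its speed limit or range.

### The arm

A 7-joint arm with a two-finger parallel gripper is mounted at the origin on a cart in front of the work surface, level with it; the furniture and walls round the work are solid. World frame = base frame: x ahead of the robot, y to its left, z up, the work surface at z = 0. Lengths are in m, angles in rad, forces in N, time in s.
With the tool pointing down it reaches from about 0.4 to 0.85 m from the base axis. Payload 4.5 kg.
Tool frame: the origin (TCP) lies midway between the tips of the shut fingers; the grasp point (between the pads) lies 19 mm behind it; z points along the fingers, x is the direction in which the jaws open and shut, and the axes are right-handed (so a half turn about z gives the same grasp; the last joint's range is limited). The gripper opens to 88 mm and grips with 3 to 60 N. Pads are 18 mm wide; open, the fingers measure 123 mm over their backs; the gripper's body (75 mm by 187 mm) begins 45 mm behind the grasp point.
Start: joints at [1.174, 0.689, -0.195, 1.565, 0.157, 0.902, -0.215], TCP at [0.261, -0.568, 0.239] pointing down, gripper open.
Joint ranges: [-3.01, 3.01], [-0.46, 2.08], [-1.47, 1.51], [0.13, 2.56], [-1, 4.14], [0.04, 2.09], [-2.66, 2.66]. Speed limits (rad/s): [2.57, 2.57, 3.14, 3.14, 3.14, 3.14, 3.14].

### API

Orientations are given as a unit quaternion [x, y, z, w].
In Python, from plant import r gives the robot as it stands. The module is installed in compiled form; this text tells all that it offers.
- The arm moves only by the tool play_rows, never from a script. Its argument "increments" is a list of rows, each a list of 7 numbers: the opening, from 0 (shut) to 1 (fully open), then the shift along the tool's x, y, z in mm, then the turn, a rotation vector about the tool's x, y, z in rad. In form: [[hand, dx, dy, dz, wx, wy, wz], ...]. A call has exactly 8 rows; each row shifts and turns the pose as measured when the row begins, along the tool's axes as they then stand; what a row does not reach is not made up. A row lasts 1/8 s, in which the tool goes at most 62.5 mm and 10.7 degrees, less where a joint would pass 70% of its speed; a pose out of reach is approached as far as the arm can. A call is refused whole if a number of a shift passes 62.5 or a number of a turn 0.188, either way. A call with a gripper value outside its range is refused whole. The fingers move at their own pace and stop on an object; "grip_force" is the grip in N (left out, the last holds). Time passes only in rows, so rows that do not move let the fingers close, or fill a call up. It gives the time, the measured TCP pose, the force and the opening at its end, in the units of the state.
- r.get_state(): the state, without advancing time (a new reading comes with each control period).
- r.snapshot(name): name is "side" or "top"; returns the picture (400x640x3 uint8, red, green, blue); there is no depth.
- r.get_calibration(name): a dict with "fx", "fy", "cx", "cy" (pixels), "R" (3x3) and "t" (3): a world point X has camera coordinates R X + t. Camera axes: x right, y down, z forward; pixel columns grow to the right and rows downward; lengths in m; the calibration is good to about 2 mm. A picture is of the moment at which its call begins. get_calibration takes no time and is no camera call.
- r.finish_job(): hands the job in, once; it reports no verdict.
The state is a dict: "clock": time; "q": joint angles; "qd": joint speeds; "joint_torque": joint torques, N m; "tool_pos": TCP position; "eef_rot": TCP orientation; "contact_force": force on the tool from outside, world axes, zero at the start; "moment": the same for the moment, N m; "opening": opening from 0.0 (shut) to 1.0 (fully open).
Only numpy, scipy, OpenCV 4.12 (cv2) and the standard library are available. Lean on these libraries where they do the work, as an engineer would, in place of code of your own. Each camera call takes 0.05 s, during which the arm holds its last target.

## Working session

There is one attempt and no reset: what is moved stays moved. The work goes in short steps, Python scripts to look and compute and a tool call to move; the robot and the scene stay as the last step left them, time stands still between calls to the robot, and variables do not carry over. Pictures are saved under pics/ and viewed, and the job is handed in when it is done.

Besides the shell and the picture viewer there is one more tool, called after "Request:" as name(argument=value, ...), one argument or row to a line, values as JSON. play_rows: Moves the arm, as the interface text tells. Its arguments: {"type":"object","properties":{"increments":{"type":"array"},"grip_force":{"type":"number"}},"required":["increments"]}

```bash
mkdir -p pics
python3 - <<'E'
from plant import r
import cv2
print(r.get_state())
for n in("side","top"):
    im=r.snapshot(n); cv2.imwrite(f"pics/{n}0.png",im[:,:,::-1]); print(n,r.get_calibration(n))
E
```

```text
{'clock': 0.0, 'q': array([ 1.17381375,  0.68997842, -0.19454617,  1.56634269,  0.15729439,
        0.90248158, -0.21507447]), 'qd': array([ 0.00024333,  0.00092027,  0.00086282, -0.00052957,  0.00164543,
        0.00046314, -0.00012302]), 'joint_torque': array([ 2.59353983e-04, -5.27563405e+01, -1.26635838e+00, -1.53430778e+01,
       -5.25437901e-02,  6.83795006e-03,  1.88325389e-04]), 'tool_pos': array([ 0.26069933, -0.56734076,  0.23791467]), 'eef_rot': array([ 8.41932297e-01, -5.39582414e-01, -7.92106236e-04, -4.45034185e-04]), 'contact_force': array([-0.45083321, -0.73343616, -0.61919499]), 'moment': array([-0.01469973,  0.0247115 , -0.01291973]), 'opening': 1.002742818951033}
side {'fx': 477.8808574292253, 'fy': 477.8808574292253, 'cx': 314.426755231586, 'cy': 197.30323230448838, 'R': array([[ 0.99371043, -0.11049127,  0.01820067],
       [-0.0485498 , -0.57156521, -0.81911912],
       [ 0.10090838,  0.81308357, -0.57333464]]), 't': array([-0.55876564,  0.13383617,  0.76485085])}
top {'fx': 464.71099140810696, 'fy': 464.71099140810696, 'cx': 317.3418735657091, 'cy': 197.80006549556433, 'R': array([[ 4.26150149e-03, -9.99695177e-01, -2.43185830e-02],
       [-9.86785613e-01, -2.64901856e-04, -1.62031120e-01],
       [ 1.61975288e-01,  2.46877237e-02, -9.86485946e-01]]), 't': array([0.09118737, 0.55122758, 0.81268888])}
```

View pics/side0.png

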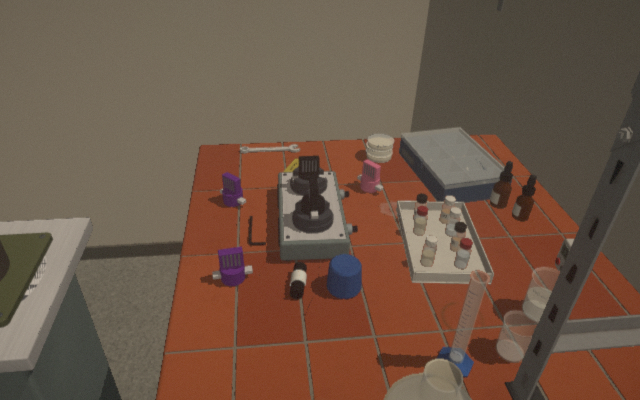

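View pics/top0.png

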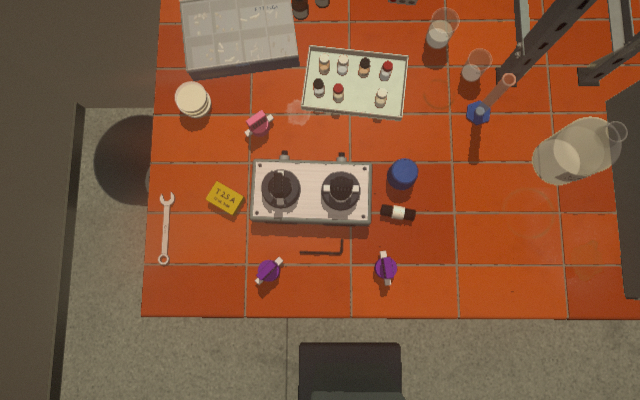

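Run:
```python
import cv2
t=cv2.imread("pics/top0.png"); s=cv2.imread("pics/side0.png")
cv2.imwrite("pics/topc.png",cv2.resize(t[140:240,240:380],None,fx=5.5,fy=5.5,interpolation=cv2.INTER_CUBIC))
c=cv2.resize(s[145:265,260:370],None,fx=5,fy=5,interpolation=cv2.INTER_CUBIC)
cv2.imwrite("pics/sidec.png",cv2.convertScaleAbs(c,alpha=1.6))
```

```text
(no output)
```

View pics/topc.png

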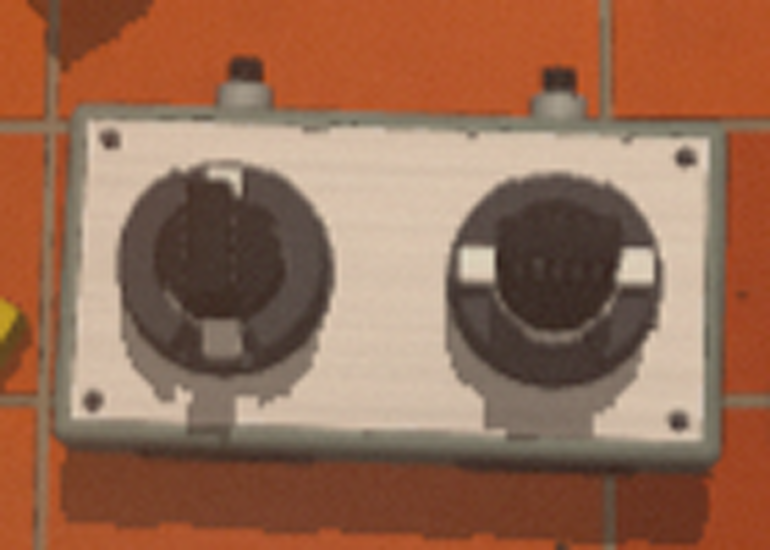

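View pics/sidec.png

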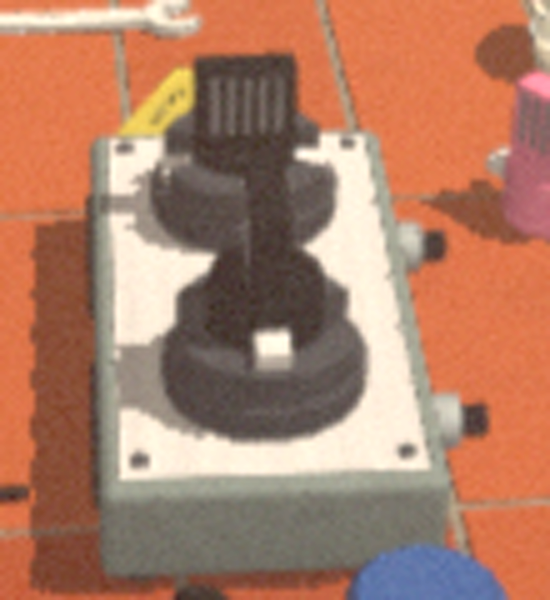

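The plug on the right in the top view is the proud one (crop: lugs at (477,266) and (637,266), lying across the notches). Its neighbour's lugs lie along the notch line. Next I'll work out the positions.

```bash
cat > h.py <<'E'
import numpy as np
from plant import r
C={n:r.get_calibration(n) for n in("side","top")}
def ray(n,u,v,z):
    c=C[n]; R=np.array(c['R']);t=np.array(c['t'])
    d=R.T@np.array([(u-c['cx'])/c['fx'],(v-c['cy'])/c['fy'],1]); o=-R.T@t
    return o+d*(z-o[2])/d[2]
def proj(n,X):
    c=C[n]; p=np.array(c['R'])@np.array(X)+c['t']; return np.array([c['fx']*p[0]/p[2]+c['cx'],c['fy']*p[1]/p[2]+c['cy']])
def T(x,y): return 240+(x+.5)/5.5-.5,140+(y+.5)/5.5-.5
def S(x,y): return 260+(x+.5)/5-.5,145+(y+.5)/5-.5
E
python3 - <<'E'
from h import *
np.set_printoptions(precision=4,suppress=True)
a=ray("top",*T(458,267),.081);b=ray("top",*T(656,267),.081)
print("lugs",a,b,np.linalg.norm(a-b),"mid",(a+b)/2,"dir",np.degrees(np.arctan2(*(b-a)[[1,0]])))
for q in [(80,105),(724,128),(715,455),(62,435)]: print("case45",ray("top",*T(*q),.045))
for q in [(555,280),(226,268)]: print("collar",ray("top",*T(*q),.073))
a=ray("top",*T(223,168),.067);b=ray("top",*T(222,352),.067);print("home lugs",a,b,np.linalg.norm(a-b),(a+b)/2)
print("side collar near",ray("side",*S(265,362),.073), "lug end",ray("side",*S(274,337),.081))
for q in [(95,140),(375,135),(445,490),(103,490)]: print("caseS45",ray("side",*S(*q),.045))
E
```

```text
lugs [0.5627 0.0818 0.081 ] [0.5627 0.018  0.081 ] 0.06386240233775733 mid [0.5627 0.0499 0.081 ] dir -90.01447699755518
case45 [0.6258 0.2118 0.045 ]
case45 [ 0.6174 -0.0079  0.045 ]
case45 [ 0.5058 -0.0033  0.045 ]
case45 [0.5122 0.2149 0.045 ]
collar [0.5599 0.0503 0.073 ]
collar [0.5639 0.1578 0.073 ]
home lugs [0.5987 0.16   0.067 ] [0.537  0.1593 0.067 ] 0.061707631683892025 [0.5678 0.1596 0.067 ]
side collar near [0.5606 0.0243 0.073 ] lug end [0.5638 0.0273 0.081 ]
caseS45 [0.5125 0.2133 0.045 ]
caseS45 [0.6259 0.2079 0.045 ]
caseS45 [ 0.6168 -0.0138  0.045 ]
caseS45 [ 0.5043 -0.0037  0.045 ]
```

Request:
play_rows(
  increments=[
    [1,-36,-44,-3,0,0,0],
    [1,-36,-44,-3,0,0,0],
    [1,-36,-44,-3,0,0,0],
    [1,-36,-44,-3,0,0,0],
    [1,-36,-44,-3,0,0,0],
    [1,-36,-44,-3,0,0,0],
    [1,-36,-44,-3,0,0,0],
    [1,-36,-44,-3,0,0,0],
  ],
  grip_force=15,
)

```text
clock: 1.1
tool_pos: [0.4597, -0.1585, 0.2569]
eef_rot: [0.836, -0.549, -0.004, 0.006]
contact_force: [0.8, -0.7, 0.3]
opening: 1.0
```

```bash
cat >> h.py <<'E'
from scipy.spatial.transform import Rotation as Ro
def state():
    s=r.get_state(); R=Ro.from_quat(s['eef_rot']); x=R.as_matrix()[:,0]
    print(s['clock'],'p',np.round(s['tool_pos'],4),'yaw',np.round(np.degrees(np.arctan2(x[1],x[0])),1),'z',np.round(R.as_matrix()[:,2],3),'q',np.round(s['q'],2),'F',np.round(s['contact_force'],1),'M',np.round(s['moment'],2),'op',round(s['opening'],3))
    return s
def plan(target,yaw,n=8,nr=8):
    s=state(); p=s['tool_pos'].copy(); R=Ro.from_quat(s['eef_rot'])
    Rt=Ro.from_euler('z',yaw,degrees=True)*Ro.from_euler('x',180,degrees=True)
    for i in range(n):
        d=(np.array(target)-p)/(n-i); w=(R.inv()*Rt).as_rotvec()/(n-i)
        print(np.round(R.inv().apply(d)*1000,1),np.round(w,3)); p=p+d; R=R*Ro.from_rotvec(w)
E
python3 -c "
from h import *
plan([.5627,.049,.2],0)"
```

```text
1.1 p [ 0.4597 -0.1585  0.2569] yaw -66.5 z [-0.013 -0.005 -1.   ] q [ 0.34  0.49 -0.16  1.94  0.12  0.73 -1.06] F [ 0.8 -0.7  0.3] M [-0.02 -0.09  0.01] op 1.0
[-18.7 -22.2   6.8] [ 0.001  0.001 -0.145]
[-15.3 -24.7   6.8] [ 0.001  0.001 -0.145]
[-11.5 -26.6   6.9] [ 0.001  0.001 -0.145]
[ -7.6 -28.    6.9] [ 0.001  0.001 -0.145]
[ -3.4 -28.8   6.9] [ 0.001  0.001 -0.145]
[  0.7 -29.    7. ] [ 0.001  0.001 -0.145]
[  4.9 -28.6   7. ] [ 0.001  0.001 -0.145]
[  9.  -27.5   7.1] [ 0.001  0.001 -0.145]
```

Request:
play_rows(
  increments=[
    [1,-19,-22,7,0,0,-0.15],
    [1,-15,-25,7,0,0,-0.15],
    [1,-11,-27,7,0,0,-0.15],
    [1,-8,-28,7,0,0,-0.15],
    [1,-3,-29,7,0,0,-0.15],
    [1,1,-29,7,0,0,-0.15],
    [1,5,-29,7,0,0,-0.15],
    [1,9,-27,7,0,0,-0.15],
  ],
)

```text
clock: 2.1
tool_pos: [0.5584, 0.0631, 0.1958]
eef_rot: [0.999, 0.042, -0.007, 0.002]
contact_force: [0.2, 0.1, 0.5]
opening: 0.998
```

```bash
python3 -c "
from h import *
plan([.5627,.049,.150],0)"
```

```text
2.1 p [0.5584 0.0631 0.1958] yaw 4.8 z [-0.014 -0.005 -1.   ] q [ 0.08  0.7  -0.47  1.78  0.43  0.78 -0.52] F [0.2 0.1 0.5] M [-0.05 -0.09 -0.  ] op 0.998
[0.5 1.8 5.7] [0.001 0.002 0.011]
[0.5 1.8 5.7] [0.001 0.002 0.011]
[0.5 1.8 5.7] [0.001 0.002 0.011]
[0.5 1.8 5.7] [0.001 0.002 0.011]
[0.5 1.8 5.7] [0.001 0.002 0.011]
[0.5 1.8 5.7] [0.001 0.002 0.011]
[0.5 1.8 5.7] [0.001 0.002 0.011]
[0.5 1.8 5.7] [0.001 0.002 0.011]
```

Request:
play_rows(
  increments=[
    [1,2,5,10,0.005,0.01,0.04],
    [1,1,5,10,0.003,0.003,0.03],
    [1,1,3,10,0,0,0.02],
    [1,0,1,10,0,0,0],
    [1,0,0,8,0,0,0],
    [1,0,0,5,0,0,0],
    [1,0,0,0,0,0,0],
    [1,0,0,0,0,0,0],
  ],
)

```text
clock: 3.1
tool_pos: [0.5626, 0.0514, 0.1386]
eef_rot: [1.0, -0.002, -0.002, -0.003]
contact_force: [-0.8, -0.3, 0.3]
opening: 1.0
```

```bash
python3 -c "
from h import *
import cv2
plan([.5627,.049,.098],0,4)
t=r.snapshot('top')[:,:,::-1]; s=r.snapshot('side')[:,:,::-1]
a=cv2.resize(t[120:260,230:390],(640,560),interpolation=cv2.INTER_CUBIC)
b=cv2.resize(s[100:260,240:400],(560,560),interpolation=cv2.INTER_CUBIC)
cv2.imwrite('pics/a1.png',cv2.convertScaleAbs(a,alpha=1.5));cv2.imwrite('pics/b1.png',cv2.convertScaleAbs(b,alpha=1.7))"
```

```text
3.1 p [0.5626 0.0514 0.1386] yaw -0.3 z [-0.004  0.006 -1.   ] q [ 0.06  0.77 -0.4   1.83  0.46  0.63 -0.62] F [-0.8 -0.3  0.3] M [-0.   -0.11  0.07] op 1.0
[ 0.1  0.7 10.2] [-0.001  0.001 -0.001]
[ 0.1  0.6 10.2] [-0.001  0.001 -0.001]
[ 0.   0.6 10.2] [-0.001  0.001 -0.001]
[ 0.   0.6 10.2] [-0.001  0.001 -0.001]
```

View pics/a1.png

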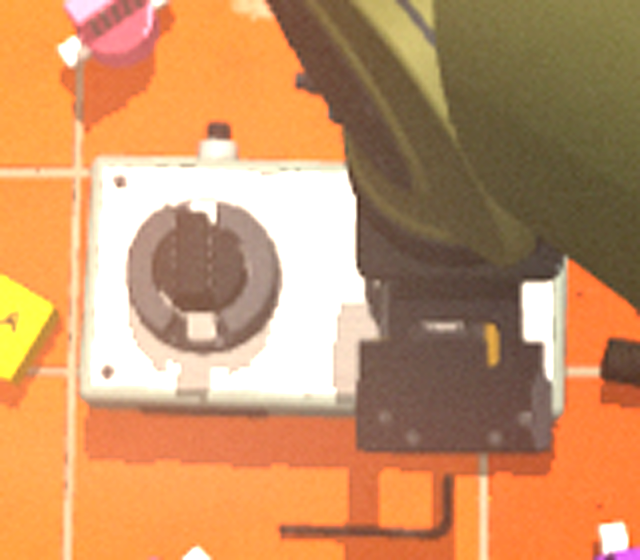

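View pics/b1.png

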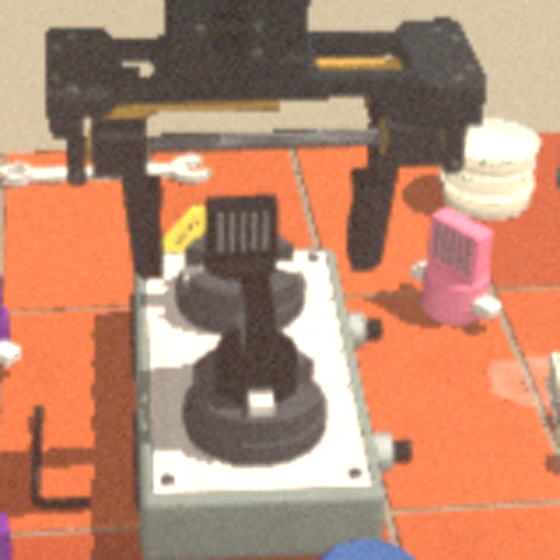

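The fingers straddle the bar: tips at about (150,265) and (365,260) in the side crop, bar at (258,330). I'll descend and close.

Request:
play_rows(
  increments=[
    [1,0,1,10,0,0,0],
    [1,0,1,10,0,0,0],
    [1,0,0,10,0,0,0],
    [1,0,0,7,0,0,0],
    [1,0,0,3,0,0,0],
    [0.3,0,0,0,0,0,0],
    [0.3,0,0,0,0,0,0],
    [0.3,0,0,0,0,0,0],
  ],
)

```text
clock: 4.2
tool_pos: [0.5626, 0.0496, 0.0959]
eef_rot: [1.0, -0.002, -0.002, -0.003]
contact_force: [-0.3, -0.7, -0.7]
opening: 0.68
```

```bash
python3 -c "
from h import *
import cv2
plan([.5627,.049,.098],0,1)
s=r.snapshot('side')[:,:,::-1]
b=cv2.resize(s[130:260,250:380],(560,560),interpolation=cv2.INTER_CUBIC)
cv2.imwrite('pics/b2.png',cv2.convertScaleAbs(b,alpha=1.7))"
```

```text
4.2 p [0.5626 0.0496 0.0959] yaw -0.3 z [-0.003  0.006 -1.   ] q [ 0.04  0.84 -0.35  1.85  0.51  0.54 -0.65] F [-0.3 -0.7 -0.7] M [-0.  -0.1  0. ] op 0.68
[ 0.1  0.6 -2.1] [-0.006  0.003 -0.005]
```

View pics/b2.png

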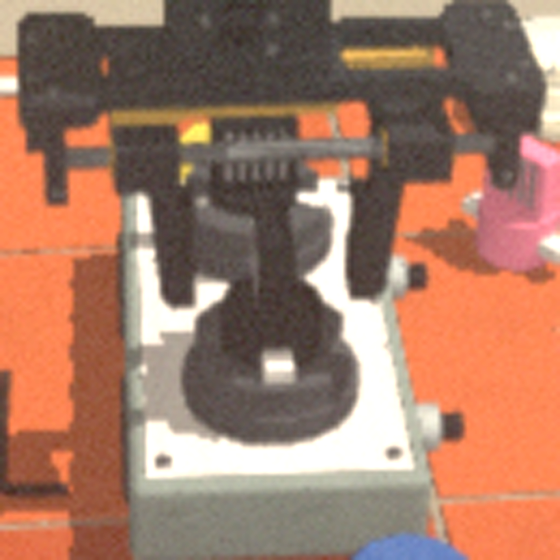

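Closing on the bar. Side view: the bar sits midway between the fingers, at about (275,230).

Request:
play_rows(
  increments=[
    [0,0,0,-1,0,0,0],
    [0,0,0,0,0,0,0],
    [0,0,0,0,0,0,0],
    [0,0,0,0,0,0,0],
    [0,0,0,0,0,0,0],
    [0,0,0,0,0,0,0],
    [0,0,0,0,0,0,0],
    [0,0,0,0,0,0,0],
  ],
  grip_force=12,
)

```text
clock: 5.25
tool_pos: [0.563, 0.0496, 0.0975]
eef_rot: [1.0, -0.003, -0.001, -0.003]
contact_force: [0.0, -0.8, 0.5]
opening: 0.155
```

```bash
python3 -c "
from h import *
state()"
```

```text
5.25 p [0.563  0.0496 0.0975] yaw -0.3 z [-0.002  0.006 -1.   ] q [ 0.04  0.83 -0.35  1.85  0.51  0.54 -0.65] F [ 0.  -0.8  0.5] M [-0.06 -0.08  0.03] op 0.155
```

Request:
play_rows(
  increments=[
    [0,0,0,0.3,0,0,-0.1],
    [0,0,0,0.3,0,0,-0.1],
    [0,0,0,0.3,0,0,-0.1],
    [0,0,0,0.3,0,0,-0.1],
    [0,0,0,0.3,0,0,-0.1],
    [0,0,0,0.3,0,0,-0.1],
    [0,0,0,0.3,0,0,-0.1],
    [0,0,0,0.3,0,0,-0.1],
  ],
)

```text
clock: 6.25
tool_pos: [0.5647, 0.0506, 0.0975]
eef_rot: [0.917, 0.398, 0.002, -0.003]
contact_force: [-0.3, -0.0, 1.7]
opening: 0.162
```

```bash
python3 -c "
from h import *
plan([.5627,.0496,.0975],88)"
```

```text
6.25 p [0.5647 0.0506 0.0975] yaw 47.0 z [ 0.002  0.007 -1.   ] q [ 0.16  0.87 -0.57  1.85  0.75  0.65 -0.05] F [-0.3 -0.   1.7] M [ 0.05 -0.02 -0.05] op 0.162
[-0.3 -0.1 -0. ] [-0.    -0.001 -0.09 ]
[-0.3 -0.1  0. ] [-0.    -0.001 -0.09 ]
[-0.2 -0.1  0. ] [-0.    -0.001 -0.09 ]
[-0.2 -0.2  0. ] [-0.    -0.001 -0.09 ]
[-0.2 -0.2  0. ] [-0.    -0.001 -0.09 ]
[-0.2 -0.2  0. ] [-0.    -0.001 -0.09 ]
[-0.2 -0.2  0. ] [-0.    -0.001 -0.09 ]
[-0.2 -0.2  0. ] [-0.    -0.001 -0.09 ]
```

Request:
play_rows(
  increments=[
    [0,-0.5,-0.2,0.5,0,0,-0.1],
    [0,-0.5,-0.2,0.5,0,0,-0.1],
    [0,-0.3,-0.2,0.5,0,0,-0.1],
    [0,0,0,1,0,0,-0.1],
    [0,0,0,1,0,0,-0.1],
    [0,0,0,1,0,0,-0.1],
    [0,0,0,1,0,0,-0.06],
    [0,0,0,1,0,0,0],
  ],
)

```text
clock: 7.25
tool_pos: [0.5656, 0.0491, 0.0932]
eef_rot: [0.733, 0.681, 0.005, 0.0]
contact_force: [0.1, -0.5, -1.7]
opening: 0.157
```

```bash
python3 -c "
from h import *
plan([.5627,.0496,.0975],88,1)"
```

```text
7.25 p [0.5656 0.0491 0.0932] yaw 85.8 z [ 0.007  0.006 -1.   ] q [ 0.25  0.92 -0.73  1.85  0.91  0.74  0.49] F [ 0.1 -0.5 -1.7] M [ 0.03 -0.17 -0.04] op 0.157
[ 0.3 -2.9 -4.3] [ 0.007 -0.006 -0.038]
```

Request:
play_rows(
  increments=[
    [0,0,0,1.5,0,0,-0.03],
    [0,0,0,1.5,0,0,0],
    [0,0,0,1.5,0,0,0],
    [0,0,0,1.5,0,0,0],
    [0,0,0,1.5,0,0,0],
    [0,0,0,1.5,0,0,0],
    [0,0,0,1.5,0,0,0],
    [0,0,0,1.5,0,0,0],
  ],
)

```text
clock: 8.25
tool_pos: [0.5656, 0.0493, 0.0833]
eef_rot: [0.722, 0.691, 0.004, 0.002]
contact_force: [-3.8, -1.6, 12.3]
opening: 0.16
```

```bash
python3 -c "
from h import *
import cv2
plan([.5627,.0496,.0835],88,1)
t=r.snapshot('top')[:,:,::-1]; s=r.snapshot('side')[:,:,::-1]
b=cv2.resize(s[130:260,250:380],(560,560),interpolation=cv2.INTER_CUBIC)
cv2.imwrite('pics/b3.png',cv2.convertScaleAbs(b,alpha=1.7))"
```

```text
8.25 p [0.5656 0.0493 0.0833] yaw 87.5 z [ 0.008  0.003 -1.   ] q [ 0.24  0.94 -0.72  1.85  0.93  0.73  0.5 ] F [-3.8 -1.6 12.3] M [-0.4   0.61 -0.06] op 0.16
[ 0.2 -2.9 -0.2] [ 0.008 -0.004 -0.009]
```

View pics/b3.png

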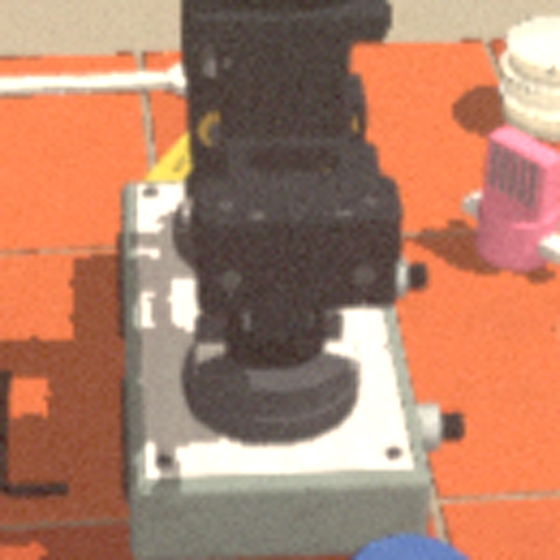

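The TCP dropped 14 mm and the force rose to 12 N, so the plug looks seated. I'll relax, open part way and rise.

Request:
play_rows(
  increments=[
    [0,0,0,-0.5,0,0,0],
    [0.3,0,0,0,0,0,0],
    [0.5,0,0,0,0,0,0],
    [0.5,0,0,0,0,0,0],
    [0.5,0,0,0,0,0,0],
    [0.5,0,0,0,0,0,0],
    [0.5,0,0,0,0,0,0],
    [0.5,0,0,-3,0,0,0],
  ],
)

```text
clock: 9.35
tool_pos: [0.5658, 0.0495, 0.0868]
eef_rot: [0.722, 0.692, 0.004, 0.002]
contact_force: [-0.1, -0.4, -0.1]
opening: 0.498
```

```bash
python3 -c "
from h import *
state()"
```

```text
9.35 p [0.5658 0.0495 0.0868] yaw 87.5 z [ 0.009  0.004 -1.   ] q [ 0.24  0.93 -0.73  1.85  0.93  0.73  0.51] F [-0.1 -0.4 -0.1] M [ 0.05 -0.1  -0.  ] op 0.498
```

Request:
play_rows(
  increments=[
    [0.5,0,0,-10,0,0,0],
    [0.5,0,0,-20,0,0,0],
    [0.5,0,0,-25,0,0,0],
    [0.5,0,0,-25,0,0,0],
    [0.5,-20,0,-25,0,0,0],
    [0.5,-45,0,-10,0,0,0],
    [0.5,-50,0,0,0,0,0],
    [0.5,-50,0,0,0,0,0],
  ],
)

```text
clock: 10.35
tool_pos: [0.5606, -0.1126, 0.2164]
eef_rot: [0.718, 0.696, 0.01, 0.004]
contact_force: [-0.3, -0.4, 0.2]
opening: 0.5
```

```bash
python3 -c "
from h import *
import cv2
state()
t=r.snapshot('top')[:,:,::-1]; s=r.snapshot('side')[:,:,::-1]
a=cv2.resize(t[140:240,240:380],None,fx=5.5,fy=5.5,interpolation=cv2.INTER_CUBIC)
b=cv2.resize(s[145:265,260:370],None,fx=5,fy=5,interpolation=cv2.INTER_CUBIC)
cv2.imwrite('pics/a4.png',cv2.convertScaleAbs(a,alpha=1.5));cv2.imwrite('pics/b4.png',cv2.convertScaleAbs(b,alpha=1.7))"
```

```text
10.35 p [ 0.5606 -0.1126  0.2164] yaw 88.2 z [ 0.02   0.009 -1.   ] q [ 0.63  0.78 -0.91  1.75  0.73  0.96  0.97] F [-0.3 -0.4  0.2] M [ 0.   -0.17  0.04] op 0.5
```

View pics/a4.png

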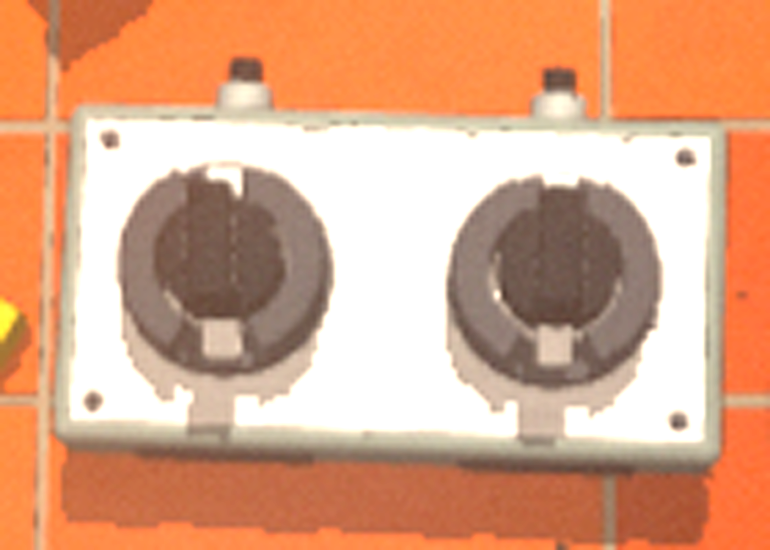

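View pics/b4.png

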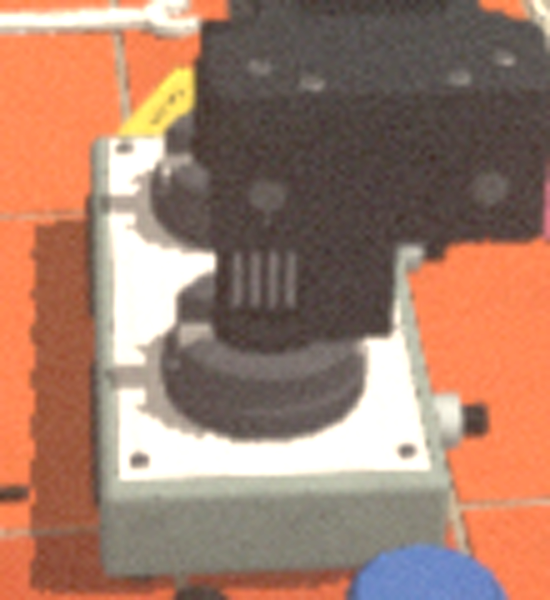

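Both plugs now look alike. The near plug's lugs are in its notches (top crop: lug at (556,345)), the neighbour hasn't moved ((222,338)), and the arm is clear.

```bash
python3 -c "
from h import *
a=ray('top',*T(556,365),.067);b=ray('top',*T(561,177),.067);print(a,b,(a+b)/2,np.linalg.norm(a-b),np.degrees(np.arctan2(*(b-a)[[1,0]])))
s=state();print(abs(s['qd']).max())
r.finish_job()"
```

```text
[0.53276169 0.04995015 0.067     ] [0.59551187 0.0480573  0.067     ] [0.56413678 0.04900372 0.067     ] 0.06277871555093235 -1.7277902277950552
10.45 p [ 0.5597 -0.1193  0.2149] yaw 87.6 z [ 0.018  0.004 -1.   ] q [ 0.63  0.78 -0.9   1.75  0.73  0.96  0.97] F [-0.7  0.3 -0.6] M [ 0.04 -0.08 -0.02] op 0.5
0.07362982969939634
the job is handed in; nothing more can be done
```

The proud plug (the one nearer the robot's right, y ≈ 0.05 m) is now home in its collar, and I have handed the job in at about 10.5 s of the 32 s allowed. No verdict was reported.

I gripped its bar and turned it about 88° counter-clockwise while pressing lightly. It dropped about 14 mm, and pressing it down to the stop gave about 12 N. I then released it and moved the arm clear.

- **Lug line:** in the last top picture it lies at −1.7°, against about −1.9° for the case. The lugs measured 62.8 mm tip to tip at home height, against the 64 mm given.
- **Position:** the plug is about 1.7 mm from where it started in the horizontal plane.
- **Neighbour:** its lugs are at the same pixels as before, so it has not visibly moved.
- **Contact:** the wrist force was near zero after release, so the robot was touching nothing.
- **Not measured separately:** I judged the plug's tilt only by eye, from the top picture. The gripper partly hid the plug in the last side picture. Its height comes from the 14 mm drop and the fit of the lugs.
- **Arm motion:** it was still settling slightly when I handed in (joint speed up to 0.07 rad/s), well clear of the plugs.

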